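Centre the clay cockerel on its plinth

ROBOT

A 6-joint arm with a two-finger parallel gripper is mounted at the origin on the work surface. World frame = base frame: x ahead of the robot, y to its left, z up, the work surface at z = 0. Lengths are in m, angles in rad, forces in N, time in s.
With the tool pointing down it reaches from about 0.225 to 0.725 m from the base axis. Payload 3.1 kg.
Tool frame: the origin (TCP) lies at the very end of the fingers, on their centre line; the grasp point (between the pads) lies 19 mm behind it; z points along the fingers, y is the line along which they close (so a half turn about z gives the same grasp; the last joint's range is limited). The gripper opens to 85 mm and grips with 20 to 120 N. Pads are 22 mm wide; open, the fingers measure 114 mm over their backs; the gripper's body (76 mm by 85 mm) begins 54 mm behind the grasp point. The pads swing forward as they close: fully open they stand 13 mm farther back than shut.
Start: joints at [-1.449, 0.048, 0.099, 1.622, 0, 1.443], TCP at [0.13, -0.509, 0.231] pointing down, gripper open.
Joint ranges: [-2.91, 2.91], [-0.99, 1.94], [-1.21, 1.42], [-2.12, 2.29], [-1.49, 1.47], [-3.14, 3.14]. Speed limits (rad/s): [2.79, 2.79, 3.14, 3.14, 3.14, 3.14].

INTERFACE

Orientations are given as a unit quaternion [x, y, z, w].
In Python, from plant import manip, hand, sensors, optics, job gives the robot as it stands. The module is installed in compiled form; this text tells all that it offers. Calls block until the motion is done:
- manip.move_to(position, orientation): joint-space move of the TCP to a pose.
- manip.movel(position, orientation=None, vel=0.15, threshold=None): straight line of the TCP; orientation=None keeps the orientation; vel is the mean speed in m/s. With threshold (N) it stops when the force on the tool has changed by that much, and returns True; else False.
- manip.move_j(angles): joint-space move.
- hand.set_gripper(opening): finger opening in m; the grip force is fixed at half the most; returns when the fingers have stopped.
- manip.dwell(seconds).
- manip.inverse_kinematics(position, orientation): joint angles nearest the present ones, or None.
- sensors.get_obs(): the state.
- optics.read_camera(name): name is "scene" or "side" or "wrist"; returns a dict with "color" (384x512x3 uint8, blue, green, red), "vertical_fov" (degrees; the focal length in pixels is half the picture's height over the tangent of half this angle, whatever the lens; pixels are square), "cx", "cy" (the principal point, pixels), "D" ([k1, k2, p1, p2, k3] as OpenCV has them; the pictures are not rectified), "world_to_cam" (4x4, takes a point from world to camera coordinates). Camera axes: x right, y up, looking along -z (the intrinsics and any distortion apply to the point x, -y, -z); pixel columns grow to the right and rows downward; lengths in m; the calibration is good to about 2 mm. A picture is of the moment at which its call begins. There is no depth.
A pose or a line that the arm cannot do raises manip.IKError and nothing moves.
- job.job_done(): hands the job in; it is judged then, once.
Trained networks look in a picture, given as the dict that the camera call returned (one of the last four; its "shot" number tells which), for a name from the list of things; names that differ only in an ending like _2 or _b are one class to them, and where a whole thing is asked for, a point or a joint stands for the part that bears it (a point fixed in the world has none). Each returns a list of dicts, best first, with "confidence" (0 to 1); they miss things now and then, are a little off and sometimes report something else, mostly with a low value. They report only what shows in the picture. A call takes as long as a camera call. They do not tell look-alikes from the thing itself.
- optics.search_frame(picture, query): "at" ([row, column] in pixels, amid what is visible of it).
The state is a dict: "t": time; "joints": joint angles; "qd": joint speeds; "joint_efforts": joint torques, N m; "position": TCP position; "ee_rot": TCP orientation; "contact_force": force on the tool from outside, world axes, zero at the start; "wrist_torque": the same for the moment, N m; "grip_width": finger opening in m; "gripper_force": force on a finger pad.
Only numpy, scipy, OpenCV 4.12 (cv2) and the standard library are available. Lean on these libraries where they do the work, as an engineer would, in place of code of your own. Each camera call takes 0.05 s, during which the arm holds its last target. There are 200 camera calls.

TASK

The little clay cockerel stands too near the edge of its wooden plinth. With the fingertips alone, nudge it gently by its foot until it stands upright in the middle of the plinth, then take the hand away. Do not pinch, lift or topple it, and leave everything else on the ledge where it is.

Things in the scene. Friction and masses are not known exactly. Their poses are not given: they have to be found in the camera images.
- cockerel: Top-heavy unglazed clay cockerel figurine, about 100 g, 66 mm tall, standing loose on the plinth. Its round foot, a disc 28 mm across and 12 mm thick, is its widest part; above it a stem 10 mm across, from 25 to 54 mm up a body at most 24 mm across, then the head. Origin: centre of the foot's underside; z up, x towards the beak, any yaw.
- cockerel_foot (a point): Middle of the cockerel's foot, 6 mm above its underside: the height to push at. Pushed slowly at the foot (within 12 mm of the plinth's top) the cockerel slides; pushed at body or head height it tips over. Sliding it takes about 1 N; more than 10 N on it counts as rough.
- plinth: Square pale-wood plinth 80 x 80 x 30 mm, fixed, any yaw. Origin: centre of its underside; z up; x and y along its sides.
- plinth_top (a point): Centre of the plinth's flat top face, 30 mm above the plinth's origin: where the middle of the cockerel's foot must come to stand. The top lies about 138 mm above the work surface.
- ledge: Fixed raised slab of pale marble, 380 x 800 mm, its top 100 mm above the work surface, on white brackets, hook rail with two key rings under its front edge. Origin: under its middle at the work surface; y along its length. Behind it (x about 0.87 on) a white kerb 130 mm high; beyond each end (|y| above 0.6) a white pier 200 mm high.
- tile: Fixed white glazed tile 140 x 140 x 8 mm with blue corner lozenges, lying on the ledge, under the plinth. Origin: centre of its underside.
- key_bowl: Bystander: blue glazed bowl 110 mm across, 42 mm high, on the ledge. Origin: centre of its underside.
- glasses_case: Bystander: black rounded sunglasses case 62 x 155 x 45 mm (long along its y), on the ledge. Origin: centre of its underside.
- vase: Bystander: small glass vase 60 mm across, 90 mm high, on the ledge. Origin: centre of its underside.
- opener: Bystander: flat steel bottle opener 40 x 120 x 6 mm (long along its y), lying on the ledge. Origin: about its middle, on its underside.
- mint_tin: Bystander: flat aluminium tin 60 x 95 x 20 mm, on the ledge. Origin: centre of its underside.
- house_key: Bystander: brass door key 57 mm long, 24 mm wide, 4 mm thick, lying on the ledge. Origin: near its middle, on its underside.
There are look-alikes about, which are no part of the job. Leave any green look-alike of the cockerel alone.

How it is judged:
At the end, for the whole second after the job is handed in: The cockerel stands upright (within 0.08 rad) and still on the plinth's top, the middle of its foot within 7 mm of the middle of the plinth (horizontal distance between cockerel and plinth_top below 0.007 m and angle between cockerel's own z axis and vertical below 0.08 rad and z of cockerel in the frame of plinth_top between -0.003 and 0.003 m and linear speed of cockerel below 0.01 m/s); the robot touches nothing.
It fails at once if the cockerel is lifted more than 12 mm off the plinth (z of cockerel in the frame of plinth_top above 0.012 m).
It fails at once if the cockerel is toppled (tilted more than 0.5 rad) or falls off the plinth (angle between cockerel's own z axis and vertical above 0.5 rad or z of cockerel in the frame of plinth_top below -0.008 m).
It fails at once if the cockerel is pinched or hit: the robot presses on it with more than 10 N (contact force between any of the fingers, the arm and cockerel above 10 N).
It fails at once if another thing on the ledge is moved more than 15 mm (distance of any of key_bowl, glasses_case, vase, opener, mint_tin, house_key from where it was at the start of the episode above 0.015 m).
It also fails if it takes over 48 s, if anything falls off the work surface, if the arm or the gripper's body presses on something with over 40 N, if the wrist force passes 120 N, or if a joint passes its speed limit or range.

## Working session

There is one attempt and no reset: what is moved stays moved. The work goes in short steps, each a Python script; the robot and the scene stay as the last script left them, time stands still between calls to the robot, and variables do not carry over. Pictures are saved under pics/ and viewed, at most 10 in all, crops included, and the job is handed in when it is done.

```bash
mkdir -p pics
cat > h.py <<'E'
import numpy as np, cv2, pickle
from plant import manip, hand, sensors, optics, job
def K(p):
    h=p["color"].shape[0]; f=h/2/np.tan(np.radians(p["vertical_fov"])/2)
    return np.array([[f,0,p["cx"]],[0,f,p["cy"]],[0,0,1]])
F=np.diag([1,-1,-1.])
def ray(p,rc):
    u=cv2.undistortPoints(np.array([[[rc[1],rc[0]]]],float),K(p),np.array(p["D"],float)).ravel()
    W=np.array(p["world_to_cam"]); R=W[:3,:3]; c=-R.T@W[:3,3]
    d=R.T@F@np.array([u[0],u[1],1]); return c,d/np.linalg.norm(d)
def proj(p,X):
    W=np.array(p["world_to_cam"]); X=np.atleast_2d(X)
    c=(X@W[:3,:3].T+W[:3,3])@F
    return cv2.projectPoints(c,np.zeros(3),np.zeros(3),K(p),np.array(p["D"],float))[0].reshape(-1,2)[:,::-1]
def onz(p,rc,z):
    c,d=ray(p,rc); return c+d*(z-c[2])/d[2]
def tri(rs):
    A=sum(np.eye(3)-np.outer(d,d) for c,d in rs); b=sum((np.eye(3)-np.outer(d,d))@c for c,d in rs)
    return np.linalg.solve(A,b)
E
python3 - <<'E'
from h import *
ims=[]
for n in ("scene","side"):
    p=optics.read_camera(n); pickle.dump(p,open(n+".pkl","wb")); cv2.imwrite(f"pics/{n}0.png",p["color"])
    W=np.array(p["world_to_cam"]);print(n,-W[:3,:3].T@W[:3,3],p["vertical_fov"],p["D"])
    for q in ("cockerel","plinth","tile","vase","glasses_case","key_bowl"):
        print(q,[(np.round(r["at"],1).tolist(),round(r["confidence"],2)) for r in optics.search_frame(p,q)])
print(sensors.get_obs())
E
```

```text
scene [ 0.96567528 -0.57477872  0.9854276 ] 44.52778968815495 [-0.04234664  0.          0.          0.          0.        ]
cockerel [([142.7, 275.4], 0.74), ([237.4, 332.8], 0.6)]
plinth [([152.8, 263.8], 0.95), ([145.7, 276.5], 0.47)]
tile [([165.1, 261.7], 0.85)]
vase [([147.4, 326.3], 0.74)]
glasses_case [([196.9, 300.0], 0.91)]
key_bowl [([205.8, 235.0], 0.76)]
side [0.492086   0.62829356 0.53935572] 56.38168172895265 [0.03178303 0.         0.         0.         0.        ]
cockerel [([202.9, 254.6], 0.83), ([315.3, 235.8], 0.75), ([215.4, 171.7], 0.46), ([165.8, 271.9], 0.19)]
plinth [([223.9, 268.2], 0.7)]
tile [([242.9, 279.4], 0.96)]
vase [([236.4, 192.8], 0.97)]
glasses_case [([192.4, 206.7], 0.81)]
key_bowl [([165.8, 271.0], 0.83)]
{'t': 0.7, 'joints': array([-1.44881029e+00,  4.79346266e-02,  9.92393236e-02,  1.62200187e+00,
        3.34226089e-06,  1.44299036e+00]), 'qd': array([-0.00026648,  0.00111397,  0.00260315, -0.00038726, -0.00065469,
       -0.00085545]), 'joint_efforts': array([ 7.67713027e-04, -3.38500428e+01,  3.20054555e+01,  7.08092648e-04,
       -1.07940953e-04, -6.75106435e-06]), 'position': array([ 0.12976784, -0.50871615,  0.23136534]), 'ee_rot': array([9.92210627e-01, 1.24571544e-01, 1.52685187e-06, 4.95831445e-05]), 'contact_force': array([-0.44054751,  0.73358079,  0.91789481]), 'wrist_torque': array([-0.00979775, -0.03225795,  0.02155712]), 'gripper_force': 0.0, 'grip_width': 0.08584433073146226}
```

Run:
```python
from h import *
a=[pickle.load(open(n+".pkl","rb")) for n in("scene","side")]
I=a[0]["color"][100:260,180:360]; J=a[1]["color"][130:340,130:360]
cv2.imwrite("pics/a.png",cv2.resize(I,None,fx=4,fy=3.7,interpolation=cv2.INTER_CUBIC)[:600])
cv2.imwrite("pics/b.png",cv2.resize(J,None,fx=2.8,fy=2.8,interpolation=cv2.INTER_CUBIC))
```

```text
(no output)
```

View pics/scene0.png

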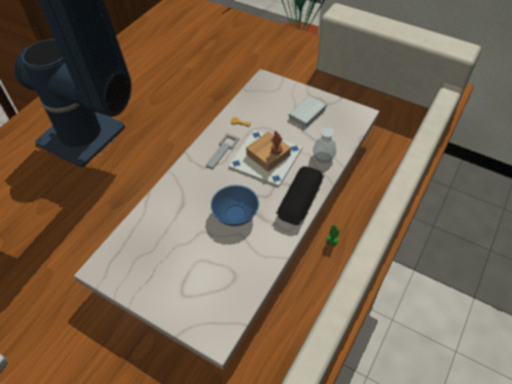

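View pics/b.png

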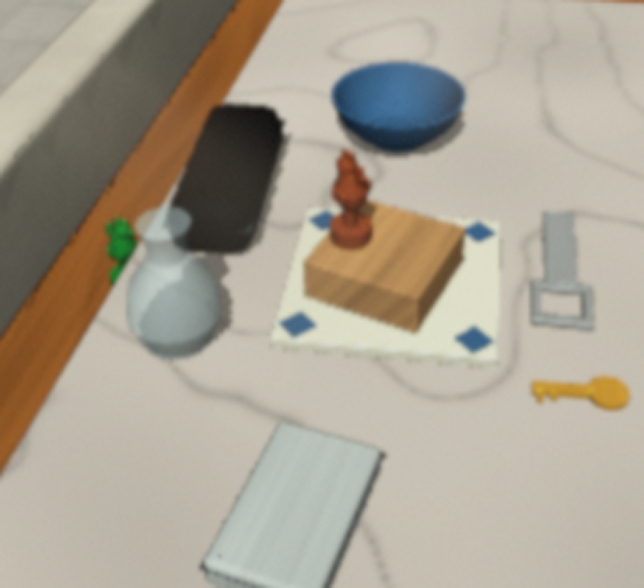

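View pics/a.png

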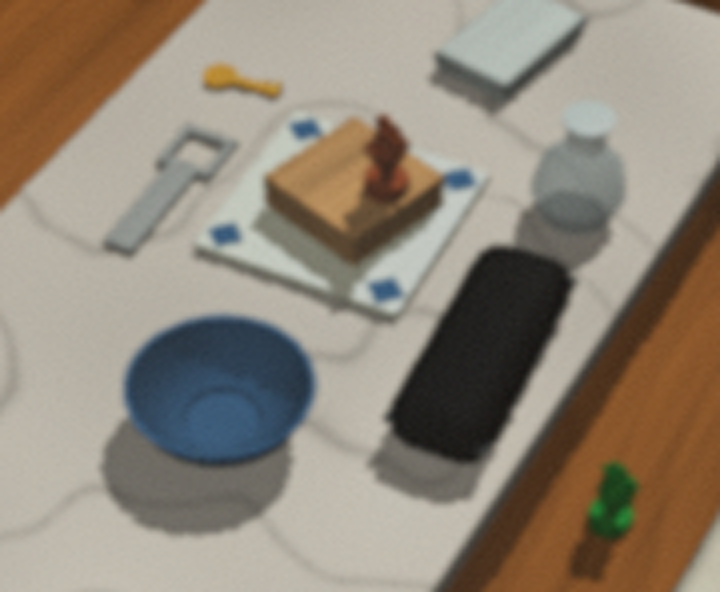

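The scene crop shows the red-brown cockerel near the +x side of its plinth, at scene pixel (142,275) and side pixel (203,255). The only thing it could be taken for is the green one at scene (237,333), off the ledge, so I choose the red one.

Run:
```python
from h import *
a=[pickle.load(open(n+".pkl","rb")) for n in("scene","side")]
A=dict(l=(266,185),t=(352,118),r=(443,185),b=(352,230),foot=(386,186))
B=dict(b=(370,200),l=(466,232),t=(418,295),r=(305,263),foot=(351,231))
P={}
for k in A:
    u=(A[k][1]/3.7+100,A[k][0]/4+180); v=(B[k][1]/2.8+130,B[k][0]/2.8+130)
    P[k]=tri([ray(a[0],u),ray(a[1],v)]); print(k,P[k].round(4), onz(a[0],u,.138).round(4),onz(a[1],v,.138).round(4))
print("centre",np.mean([P[k] for k in "ltrb"],0))
for n,s,v in (("vase",(147.4,326.3),(236.4,192.8)),("case",(196.9,300),(192.4,206.7)),("bowl",(205.8,235),(165.8,271))):
    print(n,tri([ray(a[0],s),ray(a[1],v)]).round(3))
# look from above with wrist
c=np.mean([P[k] for k in "ltrb"],0)
for z in (.38,.34,.30):
  for dx in(0,-.05,-.1):
    for yaw in np.arange(0,3.2,.4):
        q=[np.cos(yaw/2),np.sin(yaw/2),0,0]
        j=manip.inverse_kinematics([c[0]+dx,c[1],z],q)
        if j is not None: print(z,dx,round(yaw,1),j.round(2) if hasattr(j,'round') else j)
p=optics.read_camera("wrist");W=np.array(p["world_to_cam"])
print("wrist cam",-W[:3,:3].T@W[:3,3],"axis",-W[2,:3],"up",W[1,:3],p["vertical_fov"])
```

```text
l [0.525  0.0903 0.1294] [0.5327 0.0838 0.138 ] [0.5216 0.0997 0.138 ]
t [0.5453 0.1657 0.136 ] [0.5475 0.1641 0.138 ] [0.5439 0.1674 0.138 ]
r [0.622  0.1431 0.1311] [0.6268 0.1378 0.138 ] [0.618  0.1504 0.138 ]
b [0.5936 0.076  0.1366] [0.5982 0.0756 0.138 ] [0.5898 0.0758 0.138 ]
foot [0.5966 0.117  0.1408] [0.597  0.1196 0.138 ] [0.5959 0.1125 0.138 ]
centre [0.57149289 0.1187923  0.13328971]
vase [0.693 0.192 0.133]
case [0.711 0.036 0.118]
bowl [ 0.596 -0.071  0.133]
0.38 0 0.0 [ 0.09  0.33  0.73  1.97  0.   -3.05]
0.38 0 0.4 [0.09 0.33 0.73 1.97 0.   2.83]
0.38 0 0.8 [0.09 0.33 0.73 1.97 0.   2.43]
0.38 0 1.2 [0.09 0.33 0.73 1.97 0.   2.03]
0.38 0 1.6 [0.09 0.33 0.73 1.97 0.   1.63]
0.38 0 2.0 [0.09 0.33 0.73 1.97 0.   1.23]
0.38 0 2.4 [0.09 0.33 0.73 1.97 0.   0.83]
0.38 0 2.8 [0.09 0.33 0.73 1.97 0.   0.43]
0.38 -0.05 0.0 [ 0.1   0.18  0.55  1.94  0.   -3.04]
0.38 -0.05 0.4 [0.1  0.18 0.55 1.94 0.   2.84]
0.38 -0.05 0.8 [0.1  0.18 0.55 1.94 0.   2.44]
0.38 -0.05 1.2 [0.1  0.18 0.55 1.94 0.   2.04]
0.38 -0.05 1.6 [0.1  0.18 0.55 1.94 0.   1.64]
0.38 -0.05 2.0 [0.1  0.18 0.55 
[... 2163 characters left out ...]
.64]
0.3 -0.05 2.0 [0.1  0.1  0.3  1.76 0.   1.24]
0.3 -0.05 2.4 [0.1  0.1  0.3  1.76 0.   0.84]
0.3 -0.05 2.8 [0.1  0.1  0.3  1.76 0.   0.44]
0.3 -0.1 0.0 [ 0.11 -0.02  0.17  1.76  0.   -3.03]
0.3 -0.1 0.4 [ 0.11 -0.02  0.17  1.76  0.    2.85]
0.3 -0.1 0.8 [ 0.11 -0.02  0.17  1.76  0.    2.45]
0.3 -0.1 1.2 [ 0.11 -0.02  0.17  1.76  0.    2.05]
0.3 -0.1 1.6 [ 0.11 -0.02  0.17  1.76  0.    1.65]
0.3 -0.1 2.0 [ 0.11 -0.02  0.17  1.76  0.    1.25]
0.3 -0.1 2.4 [ 0.11 -0.02  0.17  1.76  0.    0.85]
0.3 -0.1 2.8 [ 0.11 -0.02  0.17  1.76  0.    0.45]
wrist cam [ 0.19347263 -0.49292669  0.37415627] axis [-0.25020726 -0.0638899  -0.96608199] up [ 0.93598192  0.23927445 -0.25823553] 70.00580157979003
```

```bash
cat >> h.py <<'E'
def q(yaw): return [np.cos(yaw/2),np.sin(yaw/2),0,0]
E
python3 - <<'E'
from h import *
manip.move_to([.58,.118,.32],q(np.pi))
for i,(x,y,z) in enumerate([(.58,.118,.32),(.60,.09,.29)]):
    if i: manip.movel([x,y,z],vel=.1)
    manip.dwell(.3)
    p=optics.read_camera("wrist"); pickle.dump(p,open(f"w{i}.pkl","wb"))
    cv2.imwrite(f"pics/w{i}.png",cv2.resize(p["color"],None,fx=1.5,fy=1.5))
    print([(np.round(r["at"],1).tolist(),round(r["confidence"],2)) for n in("cockerel","cockerel_foot","plinth_top","plinth") for r in optics.search_frame(p,n)])
o=sensors.get_obs();print(o["t"],o["position"],o["contact_force"])
E
```

```text
[([191.7, 261.2], 0.63), ([192.6, 261.5], 0.71), ([290.8, 212.4], 0.59), ([261.6, 218.8], 0.35), ([163.3, 262.7], 0.82), ([164.5, 258.1], 0.95)]
[([183.7, 285.3], 0.64), ([292.1, 224.8], 0.45), ([292.0, 227.4], 0.63), ([149.0, 285.6], 0.7), ([149.3, 286.8], 0.82)]
5.2 [0.60000625 0.09013368 0.29016247] [-0.57855072  0.0203087   0.36768675]
```

View pics/w0.png

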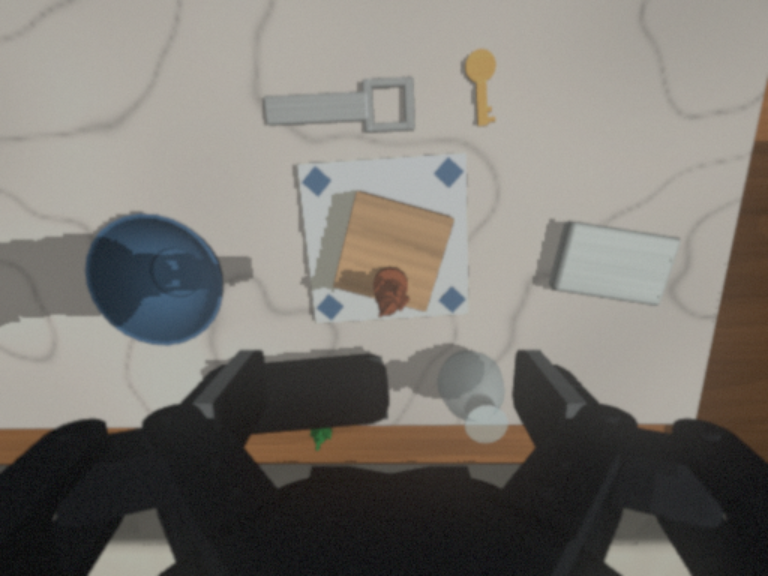

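View pics/w1.png

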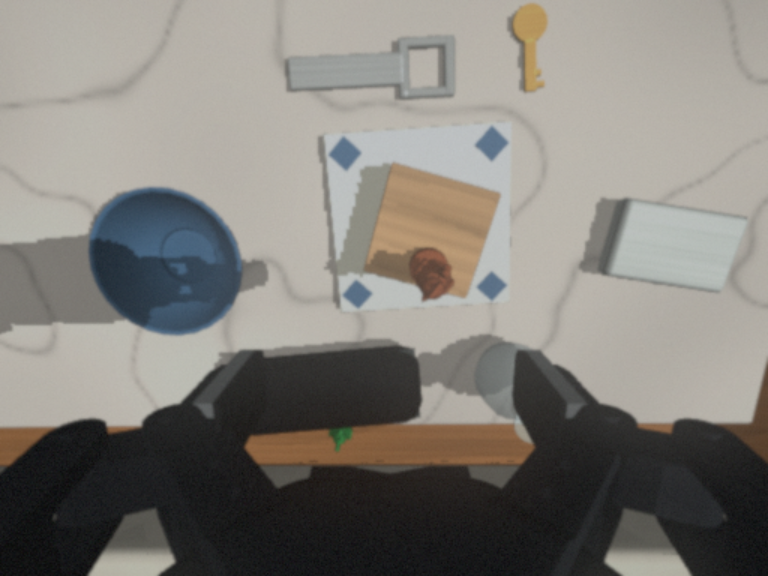

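The wrist views show the plinth with corners around (360,190)–(430,311) in w0 (scaled picture) and the cockerel's foot near (391,282), close to the plinth's +x side. Next I fit models of both to all views.

```bash
cat >> h.py <<'E'
from scipy.optimize import least_squares, minimize
def redmask(p):
    b,g,r=[p["color"][...,i].astype(float) for i in range(3)]
    return ((r>1.9*g)&(r>45)&(r>b*2)&(g<b*1.7)).astype(np.uint8)
th=np.linspace(0,2*np.pi,24,endpoint=False); ring=np.c_[np.cos(th),np.sin(th)]
def model(x,y,z0,p,S=4):
    m=np.zeros((384*S//1,512*S),np.uint8)
    for prof in ([(14,0),(14,12)],[(5,12),(5,25)],[(8,25),(12,33),(12,45),(7,54)],[(6,54),(6,62),(2,66)]):
        X=np.vstack([np.c_[ring*r/1e3+[x,y],np.full(24,z0+h/1e3)] for r,h in prof])
        pts=((proj(p,X)[:,::-1]+.5)*S).astype(np.float32)
        cv2.fillConvexPoly(m,cv2.convexHull(pts).round().astype(np.int32),1)
    return m
def iou(x,y,z0,p,M,S=4):
    m=model(x,y,z0,p,S); return (m&M).sum()/(m|M).sum()
def fitbird(ps,z0,x0):
    Ms=[cv2.resize(bigblob(redmask(p),p,x0,z0),None,fx=4,fy=4,interpolation=cv2.INTER_LINEAR) for p in ps]
    r=minimize(lambda v:-sum(iou(v[0],v[1],z0,p,M) for p,M in zip(ps,Ms)),x0,method="Nelder-Mead",options=dict(initial_simplex=[x0,[x0[0]+.006,x0[1]],[x0[0],x0[1]+.006]],xatol=2e-4,fatol=1e-3))
    return r.x,-r.fun/len(ps)
def bigblob(M,p,x0,z0):
    c=proj(p,[*x0,z0+.03])[0]; n,L,st,_=cv2.connectedComponentsWithStats(M)
    k=min((i for i in range(1,n) if st[i,4]>25),key=lambda i:np.hypot(*(_[i][::-1]-c)));return (L==k).astype(np.uint8)
E
python3 - <<'E'
from h import *
ps=[pickle.load(open(n+".pkl","rb")) for n in("scene","side","w0","w1")]
C=[np.array([(266/4+180,185/3.7+100),(352/4+180,118/3.7+100),(443/4+180,185/3.7+100),(352/4+180,230/3.7+100)]),
 np.array([(466,232),(418,295),(305,263),(370,200)])/2.8+130,
 np.array([(360,190),(454,216),(430,311),(334,289)])/1.5, np.array([(392,163),(500,194),(468,297),(365,271)])/1.5]
for i in range(4): print(tri([ray(ps[k],C[k][i][::-1]) for k in(2,3)]).round(4),tri([ray(ps[k],C[k][i][::-1]) for k in range(4)]).round(4))
def sq(v): 
    c,s=np.cos(v[2]),np.sin(v[2]); return np.c_[np.array([[-1,-1],[-1,1],[1,1],[1,-1]])*.04@np.array([[c,s],[-s,c]])+v[:2],np.full(4,v[3])]
for sel in ([0],[1],[2],[3],[2,3],[0,1,2,3]):
    free=len(sel)>1
    f=lambda v:np.concatenate([(proj(ps[k],sq(v if free else [*v,.138]))[:,::-1]-C[k]).ravel() for k in sel])
    r=least_squares(f,[.571,.119,-.3,.138][:3+free]); print(sel,r.x.round(4),"rms px",np.sqrt(np.mean(r.fun**2)).round(2))
for sel in ([0],[1],[2],[3],[2,3],[0,1,2,3]):
    print(sel,fitbird([ps[k] for k in sel],.138,[.597,.117]))
out=[]
for p in ps[2:]:
    m=cv2.resize(model(*fitbird([p],.138,[.597,.117])[0],.138,p),(1536,1152)); 
    I=cv2.resize(p["color"],(1536,1152)); I[cv2.resize(redmask(p),(1536,1152))>0]//=2
    cv2.drawContours(I,cv2.findContours(m,0,1)[0],-1,(255,255,0),1)
    c=(proj(p,[.597,.117,.14])[0]*3).astype(int); out.append(I[c[0]-200:c[0]+130,c[1]-180:c[1]+180])
cv2.imwrite("pics/fit.png",np.hstack(out))
E
```

```text
[0.5245 0.0925 0.1046] [0.5247 0.0922 0.1293]
[0.5455 0.1702 0.1267] [0.545  0.1674 0.1363]
[0.6268 0.1529 0.12  ] [0.6221 0.1482 0.1324]
[0.6001 0.0731 0.1456] [0.598  0.0733 0.1389]
[0] [ 0.5761  0.1157 -0.2661] rms px 1.58
[1] [ 0.5686  0.1224 -0.3184] rms px 1.41
[2] [ 0.5729  0.1216 -0.2492] rms px 1.05
[3] [ 0.5736  0.1203 -0.2544] rms px 0.87
[2, 3] [ 0.574   0.1212 -0.252   0.1325] rms px 0.87
[0, 1, 2, 3] [ 0.5731  0.1207 -0.2599  0.1346] rms px 1.61Traceback (most recent call last):
  File "<stdin>", line 14, in <module>
  File "h.py", line 36, in fitbird
    Ms=[cv2.resize(bigblob(redmask(p),p,x0,z0),None,fx=4,fy=4,interpolation=cv2.INTER_LINEAR) for p in ps]
                   ~~~~~~~^^^^^^^^^^^^^^^^^^^^
  File "h.py", line 41, in bigblob
    k=min((i for i in range(1,n) if st[i,4]>25),key=lambda i:np.hypot(*(_[i][::-1]-c)));return (L==k).astype(np.uint8)
ValueError: min() iterable argument is empty
```

```bash
cat > fit.py <<'E'
from h import *
import h
def nr(p):
    hsv=cv2.cvtColor(p["color"],cv2.COLOR_BGR2HSV).astype(int)
    b,g,r=[p["color"][...,i].astype(int) for i in range(3)]
    return ((hsv[...,1]>125)&((hsv[...,0]<11)|(hsv[...,0]>172))&(r<170)&(r>35)).astype(np.uint8)
h.redmask=nr
def overlay(ps,x,y,z0,fn):
    out=[]
    for p in ps:
        c=proj(p,[x,y,z0+.01])[0].astype(int); s=6;w=30
        y0,x0=c[0]-w-8,c[1]-w; I=p["color"][y0:y0+60,x0:x0+60]
        I=cv2.resize(I,None,fx=s,fy=s,interpolation=cv2.INTER_CUBIC)
        m=cv2.resize(model(x,y,z0,p)[y0*4:(y0+60)*4,x0*4:(x0+60)*4],None,fx=1.5,fy=1.5)
        r=cv2.resize(nr(p)[y0:y0+60,x0:x0+60],None,fx=s,fy=s,interpolation=0)
        cv2.drawContours(I,cv2.findContours(m,0,1)[0],-1,(255,255,0),1)
        cv2.drawContours(I,cv2.findContours(r,0,1)[0],-1,(0,255,0),1); out.append(I)
    G=np.vstack([np.hstack(out[:2]),np.hstack(out[2:])]) if len(out)==4 else np.hstack(out)
    cv2.imwrite(fn,cv2.resize(G,None,fx=.83,fy=.83))
E
python3 - <<'E'
from fit import *
ps=[pickle.load(open(n+".pkl","rb")) for n in("scene","side","w0","w1")]
for p in ps:
    c=proj(p,[.597,.117,.165])[0].astype(int); print(p["color"][c[0]-6:c[0]+8:3,c[1]].tolist(), nr(p).sum())
for sel in ([0],[1],[2],[3],[2,3],[0,1,2,3]):
    try: v=fitbird([ps[k] for k in sel],.138,[.597,.117]); print(sel,v)
    except Exception as e: print(sel,e)
overlay(ps,*v[0],.138,"pics/fit.png")
E
```

```text
[[34, 46, 74], [37, 49, 80], [34, 46, 71], [33, 41, 63], [37, 48, 79]] 255
[[41, 73, 146], [46, 77, 149], [38, 63, 121], [34, 49, 86], [41, 64, 117]] 308
[[58, 70, 91], [58, 68, 91], [64, 78, 108], [63, 76, 104], [62, 75, 108]] 5
[[61, 72, 97], [63, 72, 98], [66, 81, 112], [62, 73, 100], [63, 78, 111]] 8
[0] (array([0.59383228, 0.12096021]), np.float64(0.5272830081990387))
[1] (array([0.59745575, 0.11508939]), np.float64(0.7167785234899329))
[2] min() iterable argument is empty
[3] min() iterable argument is empty
[2, 3] min() iterable argument is empty
[0, 1, 2, 3] min() iterable argument is empty
```

View pics/fit.png

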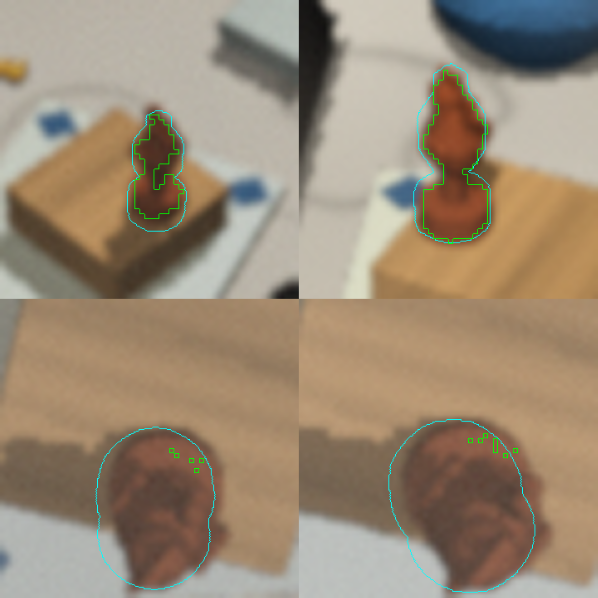

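Bird foot is about (0.5975, 0.117), plinth centre (0.573, 0.1207), and the push runs about 25 mm towards -x. I'll approach from +x with the fingers tilted tips-first and a 10 mm gap as a two-point cradle. The first push stops short.

```bash
cat >> fit.py <<'E'
from scipy.spatial.transform import Rotation as Ro
def Q(d,t=np.radians(10)):
    d=np.array([*d,0.]);d/=np.linalg.norm(d);x=d*np.cos(t)+[0,0,np.sin(t)];z=d*np.sin(t)-[0,0,np.cos(t)]
    return Ro.from_matrix(np.c_[x,np.cross(z,x),z]).as_quat()
def look(names,tag):
    ps=[]
    for n in names:
        p=optics.read_camera(n);ps.append(p);pickle.dump(p,open(f"{tag}_{n}.pkl","wb"))
    return ps
E
python3 - <<'E'
from fit import *
b=np.array([.5975,.117]); c=np.array([.573,.1207]); d=(c-b)/np.linalg.norm(c-b); o=Q(d)
s=b-d*.037
print(s,manip.inverse_kinematics([*s,.143],o))
hand.set_gripper(.010)
manip.movel([*s,.26],o,vel=.12)
print(manip.movel([*s,.16],vel=.08,threshold=5), manip.movel([*s,.143],vel=.03,threshold=4))
f0=sensors.get_obs(); print(f0["t"],f0["grip_width"],f0["position"],f0["contact_force"])
for k in (.010,.014,.018,.022,.026,.029):
    hit=manip.movel([*(s+d*k),.143],vel=.012,threshold=5)
    f=sensors.get_obs(); print(k,hit,(f["position"]).round(4),(f["contact_force"]-f0["contact_force"]).round(2))
    if hit: break
ps=look(("scene","side","wrist"),"p1"); print(f["t"])
for p in ps[:2]: print(fitbird([p],.138,f["position"][:2]+d*.024))
overlay(ps,*(f["position"][:2]+d*.024),.138,"pics/p1.png")
E
```

```text
[0.63408515 0.1114749 ] [0.05270446 0.56510705 0.54707543 1.72379804 0.03494672 0.19959608]
False False
8.5833 0.009914639809434238 [0.63398481 0.11146804 0.14292472] [-0.59473976 -0.4082876   0.28664812]
0.01 False [0.6242 0.1129 0.143 ] [ 0.63  0.66 -0.83]
0.014 False [0.6202 0.1136 0.1431] [ 0.62  0.19 -0.28]
0.018 False [0.6162 0.1142 0.143 ] [ 0.9   0.42 -0.93]
0.022 False [0.6122 0.1148 0.143 ] [ 0.44 -0.26 -0.24]
0.026 False [0.6082 0.1154 0.143 ] [ 0.75  0.06 -0.31]
0.029 False [0.6053 0.1158 0.143 ] [ 0.49  0.3  -0.81]
11.9
(array([0.57618965, 0.11845659]), np.float64(0.11704253497002569))
(array([0.58348237, 0.11676067]), np.float64(0.7785798467884502))
```

View pics/p1.png

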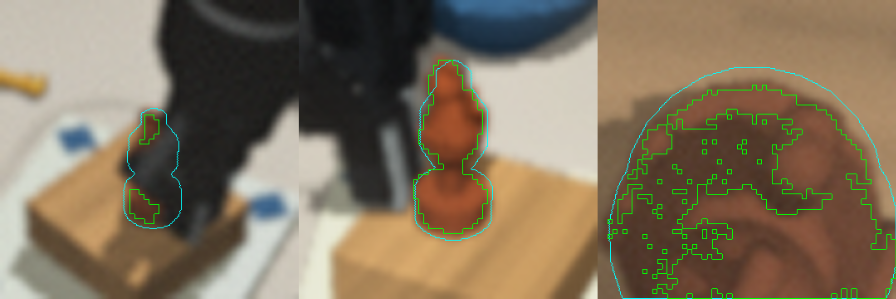

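The bird slid to x≈0.583 and is upright. I'll push 8.5 mm more, retreat, raise the arm and measure.

Run:
```python
from fit import *
b=np.array([.5975,.117]); c=np.array([.573,.1207]); d=(c-b)/np.linalg.norm(c-b); s=b-d*.037
for k in (.033,.0375):
    hit=manip.movel([*(s+d*k),.143],vel=.012,threshold=5); print(hit)
p=look(("side",),"p2")[0]; v=fitbird([p],.138,[.575,.119]); print("side at contact",v)
manip.movel([*(s+d*.020),.143],vel=.04); manip.movel([*(s-d*.0),.26],vel=.12)
manip.movel([.59,.118,.30],q(np.pi),vel=.12); manip.dwell(.3)
ps=look(("scene","side","wrist"),"p3")
for p in ps[:2]: print(fitbird([p],.138,[.575,.119]))
print(sensors.get_obs()["t"])
I=cv2.resize(ps[2]["color"],None,fx=4,fy=4,interpolation=cv2.INTER_CUBIC)
cc=(proj(ps[2],[.573,.12,.14])[0]*4).astype(int);x0,y0=cc[1]-240,cc[0]-240;print(x0,y0)
J=ps[1]["color"][190:270,220:320]; J=cv2.resize(J,None,fx=3.2,fy=6*.8,interpolation=cv2.INTER_CUBIC)
for pt in ([.573,.1207,.138],): cv2.circle(I,tuple((proj(ps[2],pt)[0][::-1]*4).astype(int)),2,(255,0,0),-1)
A=I[y0:y0+480,x0:x0+480]; J=cv2.copyMakeBorder(J,0,480-J.shape[0],0,0,0) if J.shape[0]<480 else J[:480]
cv2.imwrite("pics/p3.png",np.hstack([A,J]))
```

```text
False
False
side at contact (array([0.57538965, 0.11773291]), np.float64(0.7739105001462416))
(array([0.57466199, 0.11866052]), np.float64(0.5725691474194469))
(array([0.57480159, 0.11719641]), np.float64(0.7315573770491803))
15.9417
806 413
```

View pics/p3.png

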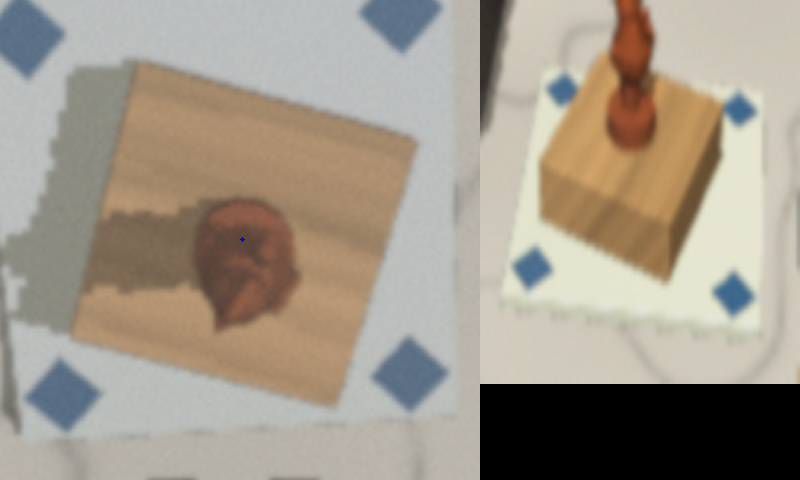

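The foot's base centre shows at about (245,247) in the left crop and the plinth centre at about (241,237). That puts it 3 mm off at 3.6 px/mm. The side view also gives about 3–4 mm, within the 7 mm limit. The cockerel is upright, the hand is clear and nothing else has moved, so I'm handing in.

```bash
python3 -c "
from plant import job
print(job.job_done())"
```

```text
the job is handed in; nothing more can be done
None
```

I nudged the cockerel by its foot to about 3 mm from the plinth's centre by my measurement (limit 7 mm), left it upright with the hand clear at about 16 s, and handed the job in; no verdict came back.

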